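# Set a casting on the narrow stand and hold the light-box cover open

## Task

First lay the grey oval casting flat on top of the narrow raised stand and let go of it. Then lift the light box's sprung cover (it has a tongue to grip) well past its balance point, bring it back, and finish still holding it steady just below the balance point, at most about 15 degrees below, so that its light panel faces out: the program ends while the robot holds the cover, which is not let go. The casting must stay lying on the stand; leave the bottle, the jar and the screwdriver where they are.

Things in the scene. Friction and masses are not known exactly. Their poses are not given: they have to be found in the camera images.
- casting: loose grey cast-resin pad, a stadium-shaped (oval) block 60 mm long (x), 36 mm wide (y), 26 mm high, flat top and underside, 45 to 91 g; origin at the centre of its underside, z up. Starts flat on the table, across the light box from the stand.
- stand_top (a point): centre of the top face of the fixed narrow stand: a steel bar 22 mm wide (x), 70 mm long (y), 14 mm thick, its top 100 mm above the table, on a 16 mm post with a round foot 90 mm across; it stands left or right of the light box, nearer the robot. z up.
- cover_tongue (a point): grip point of the cover's tongue: a steel tab 24 mm wide (y), 12 mm thick (z), 55 mm long (x) on the middle of the cover's front edge, towards the robot. Midway in width and thickness, 35 mm in front of the cover's edge, 20 mm from the free end, 96 mm above the table when shut. Turns with the cover: x to the hinge, y along it, z its upper side. Free space below: grip across its width.
- cover_hinge (a point): middle of the hinge axis (its y), at the far top edge of the box, 90 mm above the table. The fixed grey light box is 200 mm deep, 220 wide, 90 high, faces the robot, turned at most 0.25 rad; its aluminium cover is 200 x 220 x 12 mm. Shut, the tongue's grip point lies 235 mm in front of the axis and 6 mm above it, and circles it. Turns with the cover (x towards the back when shut).
- cover (a joint): angle of the cover, rad: 0 shut (level), grows as the front edge is lifted, 1.6 fully open (stop). 0.7 kg, helped by a spring: balance point at 1.05 rad (60 degrees from level). Below it the cover falls shut by itself; above it, it swings slowly (damped) up to the stop by itself. Lifting at the tongue takes 1 to 3 N.
- glue: bystander: white closed bottle, 44 mm across, 130 mm high, standing on the table on the left, beyond the work; origin at the centre of its underside
- jar: bystander: amber jar with a steel lid, 60 mm across, 65 mm high, standing on the table on the right, beyond the work; origin at the centre of its underside
- driver: bystander: screwdriver with a black handle lying on the table at the far left of the work, pointing away from the robot
There are look-alikes about, which are no part of the job. There is more than one size of the casting; the one meant has the size given above.

How it is judged:
By the outcome, as a careful person would: the job done as asked, in the order asked, and still so for the second after the job is handed in, while the arm keeps its last pose, push and grip.
It also fails if it takes over 58 s, if anything falls off the work surface, if the arm or the gripper's body presses on something with over 40 N, if the wrist force passes 120 N, or if a joint passes its speed limit or range.

## Robot

A 6-joint arm with a two-finger parallel gripper is mounted at the origin on the work surface. World frame = base frame: x ahead of the robot, y to its left, z up, the work surface at z = 0. Lengths are in m, angles in degrees, forces in N, time in s.
With the tool pointing down it reaches from about 0.35 to 0.85 m from the base axis. Payload 8.1 kg.
Tool frame: the origin (TCP) lies between the finger pads; the fingertips stand 14 mm ahead of it and the grasp point (between the pads) lies 5 mm behind it; y points along the fingers, x is the direction in which the jaws open and shut, and the axes are right-handed (so a half turn about y gives the same grasp; the last joint's range is limited). The gripper opens to 93 mm and grips with 3 to 60 N. Pads are 15 mm wide; open, the fingers measure 128 mm over their backs; the gripper's body (75 mm by 188 mm) begins 65 mm behind the grasp point.
Start: joints at [-69.122, 7.471, 85.268, -0, 87.261, -4.893], TCP at [0.261, -0.54, 0.233] pointing down, gripper open.
Joint ranges: [-169.43, 169.43], [-51.17, 129.36], [1.28, 143.12], [-76.62, 256.62], [0, 156.53], [-152.29, 152.29]. Speed limits (degrees/s): [136.94, 136.94, 159.86, 180, 180, 180].

## Interface

Orientations are given as [roll, pitch, yaw] about the fixed x, y, z axes, in that order (R = Rz(yaw) Ry(pitch) Rx(roll)).
In Python, from cell import robot, snapshot gives the robot as it stands.
- The arm moves only by the tool jog_arm, never from a script. Its argument "targets" is a list that holds one entry, the list of rows, each a list of 7 numbers: the shift along the world's x, y, z in units of 60 mm (1.0 is 60 mm), then the turn, a rotation vector about the world's x, y, z in units of 90 degrees (1.0 is 90 degrees), then the opening, from -1 (shut) to 1 (fully open), so that 0 is half open. A call has 1 to 12 rows; each row shifts and turns the commanded pose from where the row before left it; what a row does not reach is not made up. A row lasts 1/8 s, in which the tool goes at most 62.5 mm and 10.7 degrees, less where a joint would pass 70% of its speed; a pose out of reach is approached as far as the arm can. A call with a number of a shift or a turn outside -1 to 1 is refused whole. A call with a gripper value outside its range is refused whole. The fingers move at their own pace and stop on an object; "squeeze" is the grip in N (left out, the last holds). Time passes only in rows, so rows that do not move let the fingers close. It gives the time, the measured TCP pose, the force and the opening at its end, in the units of the state.
- robot.read_state(): the state, without advancing time (a new reading comes with each control period).
- snapshot(name): name is "side" or "top"; returns a dict with "frame" (384x512x3 uint8, red, green, blue), "range_z" (384x512 float32, m along the optical axis (not along the pixel's ray), 0 where there is no reading), "fx", "fy", "cx", "cy" (pixels), "k1" (the pictures are not rectified: a ray, as slopes to the right and down, at radius r is drawn at 1 + k1 r^2 times it, then the intrinsics apply), "eye" and "orientation" of the camera in the world. Camera axes: x right, y up, looking along -z (the intrinsics and any distortion apply to the point x, -y, -z); pixel columns grow to the right and rows downward; lengths in m; the calibration is good to about 2 mm. A picture is of the moment at which its call begins.
- robot.job_done(): hands the job in, once; it reports no verdict.
The state is a dict: "clock": time; "joints": joint angles; "qd": joint speeds; "effort": joint torques, N m; "tcp_pos": TCP position; "tool_rot": TCP orientation; "force": force on the tool from outside, world axes, zero at the start; "torque": the same for the moment, N m; "grip_width": opening from 0.0 (shut) to 1.0 (fully open).
Only numpy, scipy, OpenCV 4.12 (cv2) and the standard library are available. Lean on these libraries where they do the work, as an engineer would, in place of code of your own. Each camera call takes 0.05 s, during which the arm holds its last target.

## Working session

There is one attempt and no reset: what is moved stays moved. The work goes in short steps, Python scripts to look and compute and a tool call to move; the robot and the scene stay as the last step left them, time stands still between calls to the robot, and variables do not carry over. Pictures are saved under pics/ and viewed, and the job is handed in when it is done.

Besides the shell and the picture viewer there is one more tool, called after "Emit:" as name(argument=value, ...), one argument or row to a line, values as JSON. jog_arm: Moves the arm, as the interface text tells. Its arguments: {"type":"object","properties":{"targets":{"type":"array","items":{"type":"array","items":{"type":"array","items":{"type":"number"}}}},"squeeze":{"type":"number"}},"required":["targets"]}

```bash
ls; mkdir -p pics; python3 - <<'E'
from cell import robot, snapshot
import cv2,numpy as np
s=robot.read_state(); print(s)
for n in ("side","top"):
    d=snapshot(n); cv2.imwrite(f"pics/{n}0.png",d["frame"][:,:,::-1])
    np.savez(f"{n}0.npz",**d)
    print(n,{k:v for k,v in d.items() if k not in("frame","range_z")}, (d["range_z"]>0).mean())
E
```

```text
pics
{'clock': 0.0, 'joints': array([-6.91197154e+01,  7.51449634e+00,  8.53290756e+01,  5.79260419e-04,
        8.72596553e+01, -4.89318204e+00]), 'qd': array([-0.02438095, -0.02608008,  0.01294277,  0.00580148,  0.03208985,
        0.08405294]), 'effort': array([ 2.34632198e-04, -5.59821510e+01, -4.91770542e+01,  7.69874454e-02,
        3.49554105e-02, -1.57775112e-04]), 'tcp_pos': array([ 0.2607206 , -0.5398029 ,  0.23159574]), 'tool_rot': array([-89.99061844,   0.10280162, -64.22655312]), 'force': array([-0.31638045, -0.25548933, -0.44966622]), 'torque': array([ 0.02826466, -0.02849478,  0.02748284]), 'grip_width': 0.9981991208555064}
side {'fx': 439.8330293229585, 'fy': 439.8330293229585, 'cx': 256.37317390143886, 'cy': 188.29795876209533, 'k1': 0.03671427111218611, 'eye': array([ 0.41495768, -0.61810289,  0.91372994]), 'orientation': array([ 3.92947363e+01,  2.17560780e-02, -1.69068770e+01])} 0.9958292643229166
top {'fx': 427.8915331547487, 'fy': 427.8915331547487, 'cx': 256.79165772474164, 'cy': 200.7460035021089, 'k1': 0.036946719978288085, 'eye': array([0.34467823, 0.02415591, 1.33759213]), 'orientation': array([ 1.15530568e+01, -7.22356986e-02, -9.06185667e+01])} 0.9961903889973959
```

View pics/side0.png

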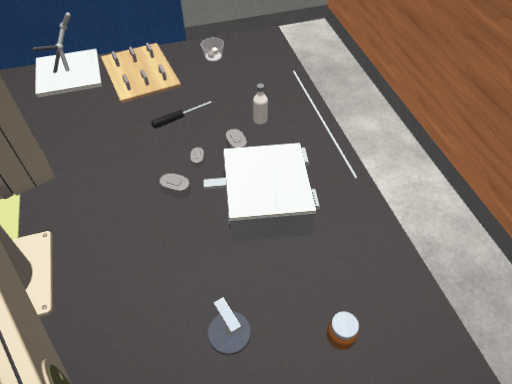

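View pics/top0.png

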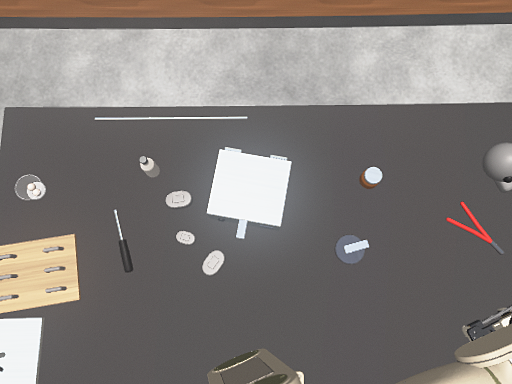

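The top view shows the light box at (250,188), with its tongue at (241,229). The stand is at (353,247) on the right. There are three oval castings, at (178,199), (185,238) and (213,263). In the side view they are at (236,138), (197,155) and (174,182). I'll measure the three next.

```bash
cat > h.py <<'E'
import numpy as np,cv2
from scipy.spatial.transform import Rotation as Ro
def load(n): return dict(np.load(n,allow_pickle=True))
def cam(d):
    R=Ro.from_euler('xyz',d["orientation"],degrees=True).as_matrix()@np.diag([1,-1,-1])
    K=np.array([[d["fx"],0,d["cx"]],[0,d["fy"],d["cy"]],[0,0,1]],float)
    return R,K,np.array([d["k1"],0,0,0],float),d["eye"]
def rays(d,uv):
    R,K,D,e=cam(d)
    p=cv2.undistortPoints(np.array(uv,float).reshape(-1,1,2),K,D).reshape(-1,2)
    return e,np.c_[p,np.ones(len(p))]@R.T
def onplane(d,uv,z):
    e,r=rays(d,uv); return e+r*((z-e[2])/r[:,2])[:,None]
def cloud(d):
    h,w=d["range_z"].shape
    u,v=np.meshgrid(np.arange(w),np.arange(h))
    e,r=rays(d,np.c_[u.ravel(),v.ravel()])
    return (e+r*d["range_z"].reshape(-1,1)).reshape(h,w,3)
def proj(d,P):
    R,K,D,e=cam(d); return cv2.projectPoints((np.atleast_2d(P)-e)@R,np.zeros(3),np.zeros(3),K,D)[0].reshape(-1,2)
def tri(d1,uv1,d2,uv2):
    e1,r1=rays(d1,[uv1]);e2,r2=rays(d2,[uv2]);r1=r1[0];r2=r2[0]
    t=np.linalg.lstsq(np.c_[r1,-r2],e2-e1,rcond=None)[0]
    a=e1+t[0]*r1;b=e2+t[1]*r2
    return (a+b)/2,np.linalg.norm(a-b)
E
python3 - <<'E'
from h import *
for n,seeds in(("top",[(178,199),(185,238),(213,263),(353,247),(241,229),(250,188)]),("side",[(236,138),(197,155),(174,182),(228,316),(214,182),(268,180)])):
    d=load(n+"0.npz");C=cloud(d);g=C[...,2]
    print(n,"table z",np.median(g[250:290,100:200] if n=="side" else g[280:330,150:200]))
    for k,s in enumerate(seeds):
        h=g[s[1],s[0]]
        m=(abs(g-h)<.008).astype(np.uint8)
        nn,L=cv2.connectedComponents(m); q=L==L[s[1],s[0]]
        P=C[q]; hz=np.median(P[:,2])
        ys,xs=np.nonzero(q)
        cs=cv2.findContours(q.astype(np.uint8),cv2.RETR_EXTERNAL,cv2.CHAIN_APPROX_NONE)[0]
        c=max(cs,key=cv2.contourArea).reshape(-1,2)
        W=onplane(d,c,hz)
        r=cv2.minAreaRect((W[:,:2]*1000).astype(np.float32))
        print(k,s,"z",hz.round(4),"px",xs.mean().round(1),ys.mean().round(1),q.sum(),"rect",np.round(r[0],1),np.round(r[1],1),round(r[2],1))
for n,(x,y) in (("top",(190,230)),("side",(205,160))):
    im=load(n+"0.npz")["frame"][y-70:y+70,x-80:x+80,::-1]
    cv2.imwrite(f"pics/crop_{n}.png",cv2.resize(im,None,fx=5,fy=4.2 if 0 else 4.2,interpolation=cv2.INTER_CUBIC) if 0 else cv2.resize(im,(640,560),interpolation=cv2.INTER_CUBIC))
E
```

```text
top table z -0.0004708432434461507
0 (178, 199) z 0.0375 px 177.3 198.1 206 rect [620.3 263.3] [48.1 72.1] 11.1
1 (185, 238) z 0.0262 px 185.1 236.9 192 rect [501.5 241.3] [55.8 36.9] 89.3
2 (213, 263) z 0.0359 px 212.7 262.1 384 rect [423.6 154.6] [49.8 78.7] 52.8
3 (353, 247) z 0.0999 px 355.6 245.9 194 rect [ 461.5 -264. ] [22.2 73.7] 14.3
4 (241, 229) z 0.1004 px 248.6 188.3 3152 rect [619.2  47.4] [219.6 265.4] 79.3
5 (250, 188) z 0.1016 px 248.7 187.8 5061 rect [618.9  47.4] [219.4 265.1] 79.3
side table z -5.341105030254312e-06
0 (236, 138) z 0.0354 px 235.9 138.5 310 rect [621.2 262.4] [50.8 82.5] 7.1
1 (197, 155) z 0.0253 px 196.9 155.6 190 rect [501.  237.5] [61.9 35.8] 77.5
2 (174, 182) z 0.0357 px 174.4 181.7 343 rect [425.5 153.7] [50.9 78.6] 50.8
3 (228, 316) z 0.0999 px 227.3 314.6 422 rect [ 462.7 -265.5] [23.  72.7] 15.4
4 (214, 182) z 0.1013 px 266.2 181.7 6188 rect [619.4  42.8] [227.8 264.8] 79.2
5 (268, 180) z 0.1013 px 266.2 181.8 6204 rect [619.4  42.8] [227.9 264.8] 79.2
```

View pics/crop_top.png

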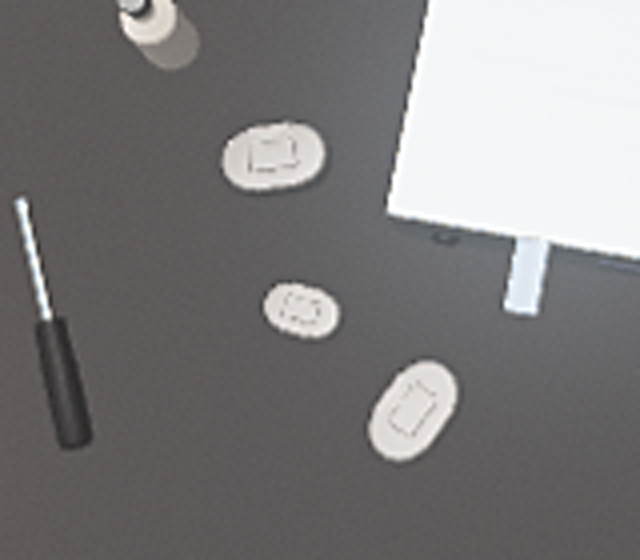

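View pics/crop_side.png

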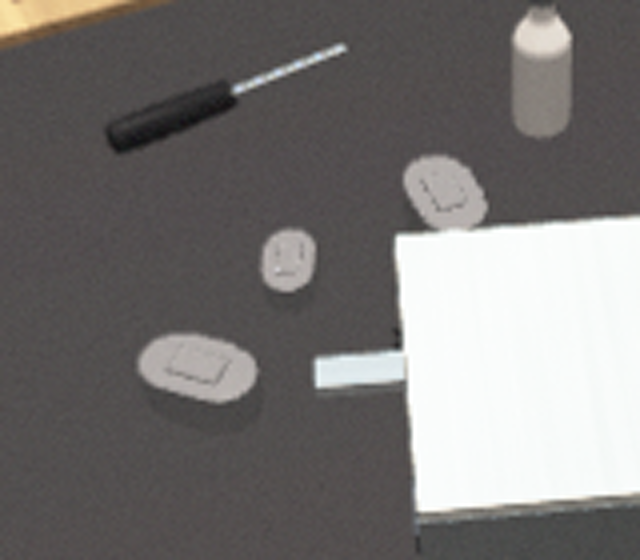

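Candidates for the casting, as top pixel / side pixel:
- (178,199) / (236,138): about 76x50x36 mm, too big.
- (213,263) / (174,182): about 79x50x36 mm, too big.
- (185,238) / (197,155): about 58x36x26 mm. This matches the description, and the crops show it clearly as the smallest oval, so I choose it.

Next I'll refine its pose and axis, and those of the stand bar and tongue.

```bash
python3 - <<'E'
from h import *
T=load("top0.npz");S=load("side0.npz")
def blob(d,seed,thr,win=28):
    g=cv2.cvtColor(d["frame"],cv2.COLOR_RGB2GRAY)
    x,y=seed;m=np.zeros_like(g);m[y-win:y+win,x-win:x+win]=(g[y-win:y+win,x-win:x+win]>thr)
    n,L,st,ce=cv2.connectedComponentsWithStats(m)
    k=L[y,x];return L==k,ce[k]
for name,a,b,z,thr in(("cast",(185,238),(197,155),.026,(150,140)),("stand",(353,247),(228,316),.1,(150,140))):
    ma,ca=blob(T,a,thr[0]);mb,cb=blob(S,b,thr[1])
    print(name,ca,cb,ma.sum(),mb.sum(),"tri",tri(T,ca,S,cb))
    for d,m in((T,ma),(S,mb)):
        ys,xs=np.nonzero(m);P=onplane(d,np.c_[xs,ys],z)[:,:2]
        c=P.mean(0);w,V=np.linalg.eigh(np.cov((P-c).T));v=V[:,1]
        ang=np.degrees(np.arctan2(v[1],v[0]))%180
        q=(P-c)@V
        print("  c",c.round(4),"ang",ang.round(1),"ext",np.ptp(q,axis=0).round(4))
# cover: top-plane edges via depth
for n,d,s in(("top",T,(250,188)),("side",S,(268,180))):
    C=cloud(d);g=C[...,2]
    m=(abs(g-.102)<.006);L=cv2.connectedComponents(m.astype(np.uint8))[1];m=L==L[s[1],s[0]]
    ys,xs=np.nonzero(m);P=onplane(d,np.c_[xs,ys],.102)[:,:2]
    for it in (0,1):
      # orientation by minarearect of cover body
      body=P if it==0 else P[((P-c)@f)>-1]
      r=cv2.minAreaRect((P*1000).astype(np.float32))
      bx=cv2.boxPoints(r)
    # open to remove tongue
    k=cv2.morphologyEx(m.astype(np.uint8),cv2.MORPH_OPEN,np.ones((25,25)))
    ys,xs=np.nonzero(k);B=onplane(d,np.c_[xs,ys],.102)[:,:2]
    r=cv2.minAreaRect((B*1000).astype(np.float32));print(n,"body",np.round(r[0],1),np.round(r[1],1),round(r[2],1),"z",np.median(g[k>0]))
    t=m&(cv2.dilate(k,np.ones((5,5)))==0);L=cv2.connectedComponents(t.astype(np.uint8))[1]
    nn,L,st,ce=cv2.connectedComponentsWithStats(t.astype(np.uint8))
    i=1+np.argmax(st[1:,4]);q=L==i
    ys,xs=np.nonzero(q);P=onplane(d,np.c_[xs,ys],.102)[:,:2];r=cv2.minAreaRect((P*1000).astype(np.float32))
    print("  tongue",ce[i],st[i],np.round(r[0],1),np.round(r[1],1),round(r[2],1),"z",np.median(g[q]),cv2.boxPoints(r).round(1).tolist())
E
```

```text
cast [184.9375   237.078125] [196.71698113 154.59119497] 192 159 tri (array([0.50188799, 0.24157396, 0.02551341]), np.float64(0.0012169216062443131))
  c [0.5012 0.2415] ang 72.9 ext [0.037  0.0568]
  c [0.5025 0.2413] ang 74.8 ext [0.0341 0.0539]
stand [355.9804878 246.2195122] [226.95377129 314.22871046] 205 411 tri (array([ 0.46172079, -0.26484272,  0.09918078]), np.float64(0.001695620685518203))
  c [ 0.4608 -0.2647] ang 105.3 ext [0.0238 0.0701]
  c [ 0.4625 -0.2649] ang 105.1 ext [0.0226 0.0709]Traceback (most recent call last):
  File "<stdin>", line 24, in <module>
NameError: name 'f' is not defined
```

```bash
python3 - <<'E'
from h import *
T=load("top0.npz");S=load("side0.npz")
for n,d,s in(("top",T,(250,188)),("side",S,(268,180))):
    C=cloud(d);g=C[...,2]
    m=(abs(g-.102)<.006);L=cv2.connectedComponents(m.astype(np.uint8))[1];m=L==L[s[1],s[0]]
    k=cv2.morphologyEx(m.astype(np.uint8),cv2.MORPH_OPEN,np.ones((25,25)))
    ys,xs=np.nonzero(k);B=onplane(d,np.c_[xs,ys],.102)[:,:2]
    r=cv2.minAreaRect((B*1000).astype(np.float32));print(n,"body",np.round(r[0],1),np.round(r[1],1),round(r[2],1),"z",np.median(g[k>0]),cv2.boxPoints(r).round(1).tolist())
    t=m&(cv2.dilate(k,np.ones((5,5)))==0)
    nn,L,st,ce=cv2.connectedComponentsWithStats(t.astype(np.uint8))
    for i in range(1,nn):
      if st[i,4]<20: continue
      q=L==i
      ys,xs=np.nonzero(q);P=onplane(d,np.c_[xs,ys],.102)[:,:2];r=cv2.minAreaRect((P*1000).astype(np.float32))
      print("  part",ce[i].round(1),st[i],np.round(r[0],1),np.round(r[1],1),round(r[2],1),"z",np.median(g[q]),cv2.boxPoints(r).round(1).tolist())
    g=cv2.cvtColor(d["frame"],cv2.COLOR_RGB2GRAY)
    x,y=((241,229) if n=="top" else (214,182))
    cv2.imwrite(f"pics/tong_{n}.png",cv2.resize(d["frame"][y-25:y+25,x-35:x+35,::-1],(700,500),interpolation=cv2.INTER_CUBIC))
E
```

```text
Traceback (most recent call last):
  File "h.py", line 13, in onplane
    e,r=rays(d,uv); return e+r*((z-e[2])/r[:,2])[:,None]
        ~~~~^^^^^^
  File "h.py", line 10, in rays
    p=cv2.undistortPoints(np.array(uv,float).reshape(-1,1,2),K,D).reshape(-1,2)
      ~~~~~~~~~~~~~~~~~~~^^^^^^^^^^^^^^^^^^^^^^^^^^^^^^^^^^^^^^^^
cv2.error: OpenCV(4.12.0) /io/opencv/modules/calib3d/src/undistort.dispatch.cpp:347: error: (-215:Assertion failed) CV_IS_MAT(_src) && CV_IS_MAT(_dst) && (_src->rows == 1 || _src->cols == 1) && (_dst->rows == 1 || _dst->cols == 1) && _src->cols + _src->rows - 1 == _dst->rows + _dst->cols - 1 && (CV_MAT_TYPE(_src->type) == CV_32FC2 || CV_MAT_TYPE(_src->type) == CV_64FC2) && (CV_MAT_TYPE(_dst->type) == CV_32FC2 || CV_MAT_TYPE(_dst->type) == CV_64FC2) in function 'cvUndistortPointsInternal'
```

```bash
python3 - <<'E'
from h import *
T=load("top0.npz");S=load("side0.npz")
for n,d,s,tg in(("top",T,(250,188),(241,229)),("side",S,(268,180),(214,182))):
    g=cloud(d)[...,2]; gr=cv2.cvtColor(d["frame"],cv2.COLOR_RGB2GRAY)
    m=((gr>160)&(g>.085)).astype(np.uint8)
    L=cv2.connectedComponents(m)[1];m=(L==L[s[1],s[0]]).astype(np.uint8)
    k=cv2.morphologyEx(m,cv2.MORPH_OPEN,np.ones((17,17)))
    def rect(q,nm):
        ys,xs=np.nonzero(q);B=onplane(d,np.c_[xs,ys],.102)[:,:2]
        r=cv2.minAreaRect((B*1000).astype(np.float32));print(n,nm,q.sum(),"px",xs.mean().round(1),ys.mean().round(1),"c",np.round(r[0],1),np.round(r[1],1),round(r[2],1),"z",np.median(g[q>0]),cv2.boxPoints(r).round(1).tolist())
    rect(k,"body")
    t=m*(cv2.dilate(k,np.ones((5,5)))==0)
    L=cv2.connectedComponents(t.astype(np.uint8))[1];
    if L[tg[1],tg[0]]: rect((L==L[tg[1],tg[0]])&(t>0),"tongue")
    else: print("no tongue",gr[tg[1],tg[0]])
    x,y=tg
    cv2.imwrite(f"pics/tong_{n}.png",cv2.resize(d["frame"][y-25:y+25,x-35:x+35,::-1],(700,500),interpolation=cv2.INTER_CUBIC))
E
```

```text
top body 4842 px 248.8 187.0 c [642.1  42.9] [219.  210.7] 79.4 z 0.10172949727974867 [[518.4000244140625, -45.400001525878906], [725.5, -84.0999984741211], [765.7999877929688, 131.1999969482422], [558.5999755859375, 170.0]]
top tongue 126 px 240.9 230.0 c [511.1  67.2] [23.5 45.1] 79.7 z 0.10115411958960296 [[486.79998779296875, 59.599998474121094], [531.2000122070312, 51.5], [535.4000244140625, 74.69999694824219], [491.0, 82.80000305175781]]
side body 5623 px 267.0 180.5 c [645.2  41.3] [220.  206.6] 78.7 z 0.10141614334203264 [[522.4000244140625, -46.29999923706055], [724.9000244140625, -86.69999694824219], [768.0, 129.0], [565.4000244140625, 169.39999389648438]]
side tongue 150 px 213.5 182.0 c [514.8  66.4] [23.2 46.7] 79.3 z 0.10101469502019306 [[489.70001220703125, 59.29999923706055], [535.5999755859375, 50.599998474121094], [539.9000244140625, 73.4000015258789], [494.0, 82.0999984741211]]
```

```bash
ls pics
```

```text
crop_side.png
crop_top.png
side0.png
tong_side.png
tong_top.png
top0.png
```

Box yaw is about -10.7°. The grip point is about (0.509, 0.067, 0.096) and the hinge about (0.740, 0.024). These agree between views to about 3 mm, and with the given heights. The casting is at (0.502, 0.2415) with its top at 0.0255, long axis about 74°. The stand is at (0.4617, -0.2648), top 0.099, long axis about 105°. Now I'll move over the casting.

Emit:
jog_arm(
  targets=[
    [[0.287,0.93,0,0,0,0.107,0.3],[0.287,0.93,0,0,0,0.107,0.3],[0.287,0.93,0,0,0,0.107,0.3],[0.287,0.93,0,0,0,0.107,0.3],[0.287,0.93,0,0,0,0.107,0.3],[0.287,0.93,0,0,0,0,0.3],[0.287,0.93,0,0,0,0,0.3],[0.287,0.93,0,0,0,0,0.3],[0.287,0.93,0,0,0,0,0.3],[0.287,0.93,0,0,0,0,0.3],[0.287,0.93,0,0,0,0,0.3],[0.287,0.93,0,0,0,0,0.3]],
  ],
)

```text
clock: 1.6
tcp_pos: [0.4676, 0.1313, 0.2324]
tool_rot: [-90.0, -0.0, -16.1]
force: [1.1, 0.1, 0.4]
grip_width: 0.643
```

Emit:
jog_arm(
  targets=[
    [[0.285,0.92,0,0,0,0,0.3],[0.285,0.92,-0.8,0,0,0,0.3],[0,0,-0.9,0,0,0,0.3],[0,0,0,0,0,0,0.3]],
  ],
)

```text
clock: 2.1
tcp_pos: [0.4947, 0.2295, 0.1332]
tool_rot: [-90.4, 0.5, -16.0]
force: [-1.5, -0.5, 0.5]
grip_width: 0.649
```

```bash
cat > look.py <<'E'
import sys
from cell import robot,snapshot
import numpy as np,cv2
tag=sys.argv[1]
for n in("top","side"):
    d=snapshot(n);np.savez(f"{n}_{tag}.npz",**d)
    if len(sys.argv)>2+ (n=="side"):
        x,y=map(int,sys.argv[2+(n=="side")].split(","))
        y0=max(0,y-60);x0=max(0,x-80)
        im=d["frame"][y0:y0+120,x0:x0+160,::-1]
        cv2.imwrite(f"pics/{n}_{tag}.png",cv2.resize(im,(640,480*im.shape[0]//120),interpolation=cv2.INTER_CUBIC))
s=robot.read_state();print({k:np.round(s[k],4).tolist() for k in("clock","joints","tcp_pos","tool_rot","force","torque","grip_width")})
E
python3 look.py c1 185,238 197,155
```

```text
{'clock': 2.2, 'joints': [19.4168, 3.3419, 99.5669, -0.0038, 77.1364, 35.5148], 'tcp_pos': [0.4988, 0.2301, 0.1394], 'tool_rot': [-90.0292, 0.0346, -16.0972], 'force': [0.7804, -1.0028, 0.864], 'torque': [-0.0579, -0.1472, 0.0238], 'grip_width': 0.6535}
```

View pics/side_c1.png

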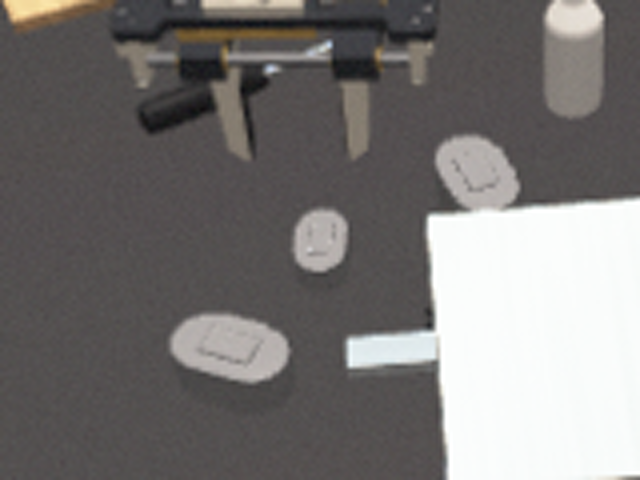

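View pics/top_c1.png

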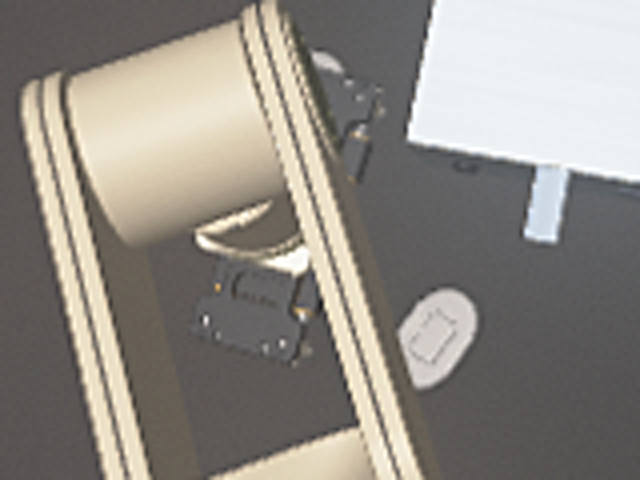

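Emit:
jog_arm(
  targets=[
    [[0.053,0.19,-0.66,0,0,0,0.3],[0,0,-0.66,0,0,0,0.3],[0,0,0,0,0,0,0.3],[0,0,0,0,0,0,0.3]],
  ],
)

```text
clock: 2.7
tcp_pos: [0.5041, 0.2421, 0.0629]
tool_rot: [-89.9, -0.2, -16.1]
force: [0.1, 1.0, 1.4]
grip_width: 0.65
```

```bash
python3 look.py c2 185,238 197,155
```

```text
{'clock': 2.8, 'joints': [20.4124, 9.476, 101.5219, 0.0005, 68.716, 36.5232], 'tcp_pos': [0.5043, 0.2423, 0.0629], 'tool_rot': [-89.8294, -0.2296, -16.1113], 'force': [-0.3917, 0.4251, -0.0469], 'torque': [-0.0439, -0.0784, 0.0322], 'grip_width': 0.6472}
```

View pics/side_c2.png

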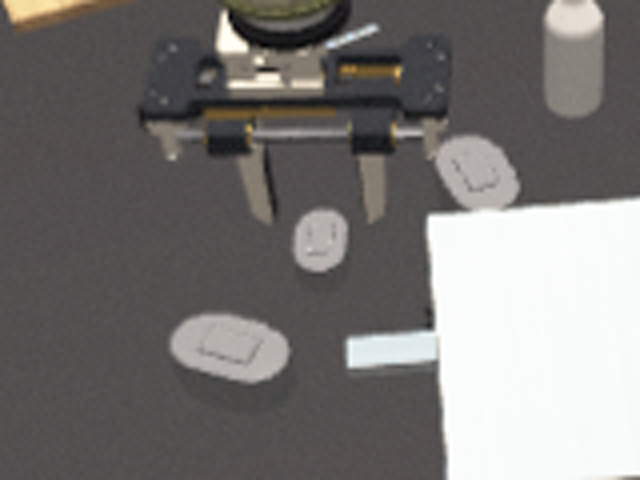

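```bash
python3 - <<'E'
from h import *
S=load("side_c2.npz")
print(proj(S,[[.5043,.2423,.049],[.5043,.2423,.0255]]), onplane(S,[(197,150.3)],.049))
E
```

```text
[[196.40603012 148.3549034 ]
 [197.3054367  154.29906673]] [[0.50430236 0.23455527 0.049     ]]
```

Emit:
jog_arm(
  targets=[
    [[-0.03,-0.01,-0.4,0,0,0,0.3],[0,0,-0.36,0,0,0,0.3],[0,0,0,0,0,0,0.3],[0,0,0,0,0,0,0.3],[0,0,0,0,0,0,-1],[0,0,0,0,0,0,-1],[0,0,0,0,0,0,-1],[0,0,0,0,0,0,-1],[0,0,0,0,0,0,-1],[0,0,0,0,0,0,-1]],
  ],
  squeeze=20,
)

```text
clock: 4.05
tcp_pos: [0.5005, 0.2414, 0.0143]
tool_rot: [-90.0, -0.0, -16.1]
force: [-2.9, -0.0, 5.3]
grip_width: 0.387
```

Emit:
jog_arm(
  targets=[
    [[0,0,0.3,0,0,0,-1],[0,0,0.8,0,0,0,-1],[0,0,0.9,0,0,0,-1],[0,0,0.9,0,0,0,-1],[0,0,0.7,0,0,0,-1],[0,0,0,0,0,0,-1]],
  ],
)

```text
clock: 4.8
tcp_pos: [0.5025, 0.242, 0.2358]
tool_rot: [-89.7, -0.4, -16.1]
force: [1.1, -0.1, -1.0]
grip_width: 0.385
```

```bash
python3 look.py c3 185,238 197,115
```

```text
{'clock': 4.9, 'joints': [20.451, 0.5806, 92.7228, -0.0045, 86.6475, 36.5318], 'tcp_pos': [0.5002, 0.2412, 0.2303], 'tool_rot': [-89.9744, -0.0422, -16.0805], 'force': [0.0003, -0.6082, -0.2772], 'torque': [-0.0085, -0.0883, 0.0167], 'grip_width': 0.3885}
```

View pics/side_c3.png

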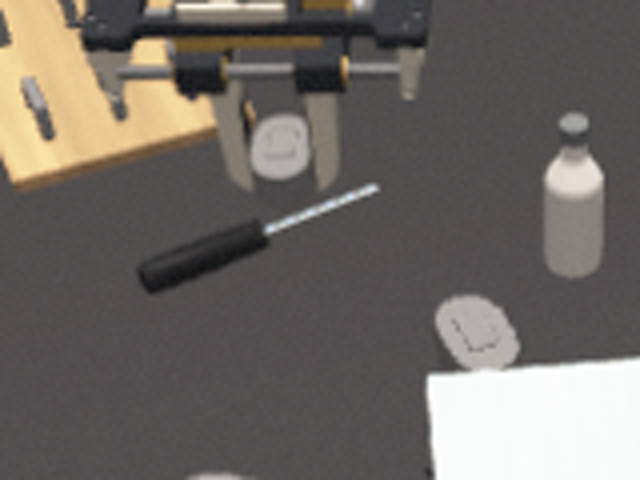

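Emit:
jog_arm(
  targets=[
    [[-0.07,-0.9,0,0,0,0.087,-1],[-0.07,-0.9,0,0,0,0.087,-1],[-0.07,-0.9,0,0,0,0.087,-1],[-0.07,-0.9,0,0,0,0.087,-1],[-0.07,-0.9,0,0,0,0,-1],[-0.07,-0.9,0,0,0,0,-1],[-0.07,-0.9,0,0,0,0,-1],[-0.07,-0.9,0,0,0,0,-1],[-0.07,-0.9,0,0,0,0,-1],[0,-0.33,-0.7,0,0,0,-1],[0,0,0,0,0,0,-1],[0,0,0,0,0,0,-1]],
  ],
)

```text
clock: 6.4
tcp_pos: [0.4619, -0.2637, 0.1872]
tool_rot: [-89.9, 0.1, 15.2]
force: [0.3, 0.3, 0.2]
grip_width: 0.384
```

```bash
python3 look.py s1 355,246 227,306
```

```text
{'clock': 6.5, 'joints': [-35.2043, -1.5823, 99.2254, 0.012, 82.2933, -50.5116], 'tcp_pos': [0.463, -0.2639, 0.1889], 'tool_rot': [-90.0415, -0.0496, 15.3057], 'force': [-0.1564, -0.0461, -1.0856], 'torque': [0.0545, -0.111, 0.0674], 'grip_width': 0.387}
```

View pics/side_s1.png

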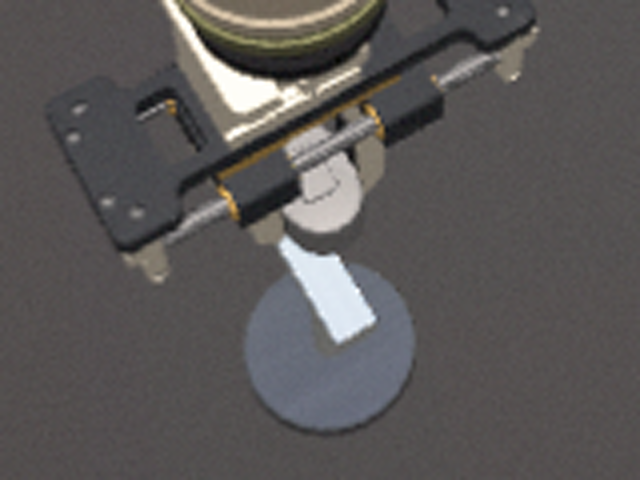

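View pics/top_s1.png

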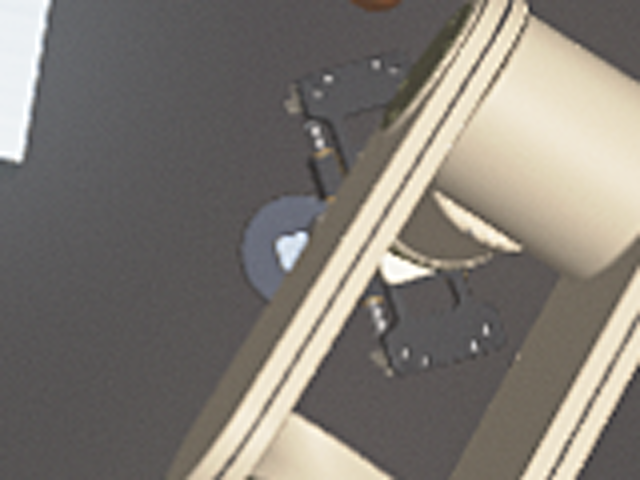

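```bash
python3 - <<'E'
from h import *
S=load("side_s1.npz")
print(proj(S,[[.4709,-.2928,.2],[.463+.0092,-.2639-.0338,.1]]))
E
```

```text
[[232.68786374 303.54399174]
 [236.21396825 328.62789995]]
```

Emit:
jog_arm(
  targets=[
    [[-0.02,-0.015,-0.5,0,0,0,-1],[0,0,-0.5,0,0,0,-1],[0,0,-0.08,0,0,0,-1],[0,0,-0.05,0,0,0,-1],[0,0,0,0,0,0,-1],[0,0,0,0,0,0,-1]],
  ],
)

```text
clock: 7.25
tcp_pos: [0.4619, -0.2659, 0.1214]
tool_rot: [-90.1, -0.1, 15.2]
force: [-0.2, 0.7, -0.9]
grip_width: 0.386
```

```bash
python3 look.py s2 355,246 227,306
```

```text
{'clock': 7.35, 'joints': [-35.4473, 1.7287, 103.262, -0.0018, 74.936, -50.6844], 'tcp_pos': [0.4616, -0.2658, 0.1209], 'tool_rot': [-90.0578, -0.045, 15.2376], 'force': [0.5063, -1.0359, -0.8781], 'torque': [-0.045, -0.0502, 0.0], 'grip_width': 0.3872}
```

View pics/side_s2.png

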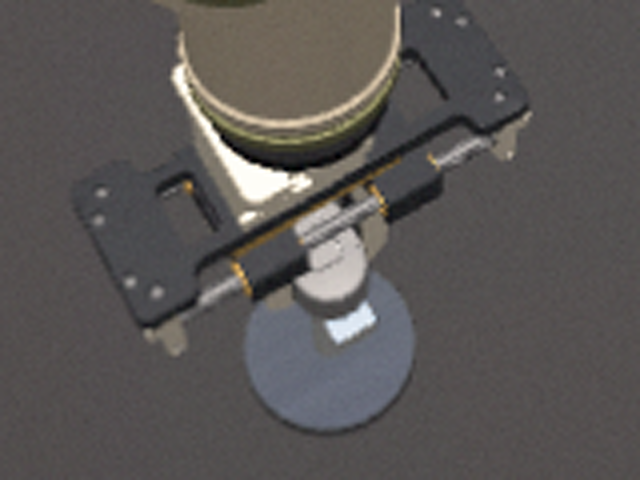

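```bash
python3 - <<'E'
from h import *
S=load("side_s2.npz")
zt=.1209+.0112
for t in range(20,36,5): print(t,proj(S,[.4616+.2633*t/1000,-.2658-.9647*t/1000,zt]))
for t in (30,35): print('bar',t,proj(S,[.4617+.2633*t/1000,-.2648-.9647*t/1000,.0995]))
x0,y0=205,290
im=S["frame"][y0:y0+60,x0:x0+70,::-1]
cv2.imwrite("pics/z2.png",cv2.resize(im,(700,600),interpolation=cv2.INTER_NEAREST))
E
```

```text
20 [[231.02959126 316.28669239]]
25 [[232.38775062 318.49670316]]
30 [[233.75509194 320.72208107]]
35 [[235.13171916 322.96300362]]
bar 30 [[234.35047728 327.16197885]]
bar 35 [[235.68671895 329.35623367]]
```

View pics/z2.png

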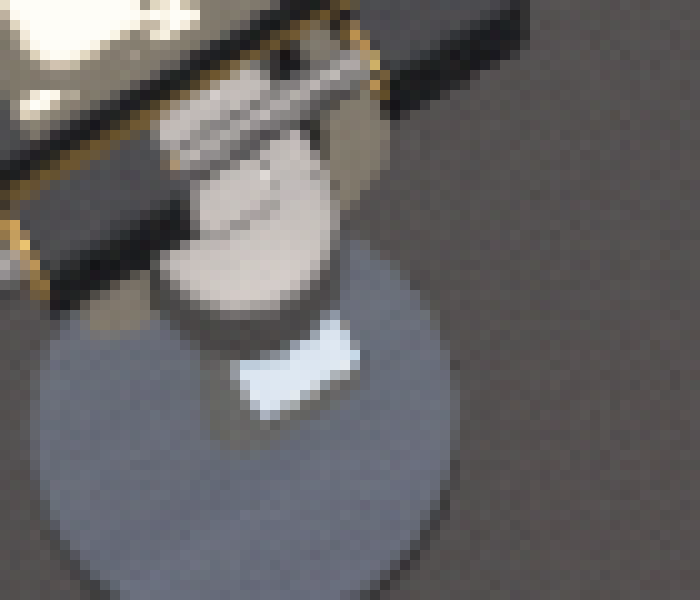

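Emit:
jog_arm(
  targets=[
    [[0.01,-0.04,-0.08,0,0,0,-1],[0,0,-0.02,0,0,0,-1],[0,0,0,0,0,0,-1],[0,0,0,0,0,0,-1]],
  ],
)

```text
clock: 7.85
tcp_pos: [0.4619, -0.2682, 0.1143]
tool_rot: [-90.0, -0.0, 15.2]
force: [-0.9, -0.9, 2.3]
grip_width: 0.38
```

Emit:
jog_arm(
  targets=[
    [[0,0,-0.015,0,0,0,-1],[0,0,0,0,0,0,-1],[0,0,0,0,0,0,-1]],
  ],
)

```text
clock: 8.22
tcp_pos: [0.4619, -0.2682, 0.1143]
tool_rot: [-90.0, -0.0, 15.2]
force: [-4.8, 0.5, 9.9]
grip_width: 0.385
```

```bash
python3 look.py s3 355,246 227,306
```

```text
{'clock': 8.325, 'joints': [-35.6276, 2.3962, 103.314, -0.0223, 74.2541, -50.8597], 'tcp_pos': [0.4619, -0.2682, 0.1143], 'tool_rot': [-90.0412, -0.0058, 15.2382], 'force': [-3.8886, 0.2941, 9.7904], 'torque': [0.1134, 0.5982, -0.0212], 'grip_width': 0.3841}
```

Emit:
jog_arm(
  targets=[
    [[0,0,0.01,0,0,0,-1],[0,0,0,0,0,0,-0.1],[0,0,0,0,0,0,0.0],[0,0,0,0,0,0,0.1],[0,0,0,0,0,0,0.1],[0,0,0.2,0,0,0,0.1],[0,0,0.5,0,0,0,0.1],[0,0,0.9,0,0,0,0.1],[0,0,0.9,0,0,0,0.1]],
  ],
)

```text
clock: 9.45
tcp_pos: [0.4616, -0.2677, 0.2661]
tool_rot: [-90.0, -0.0, 15.2]
force: [1.3, -0.2, 0.4]
grip_width: 0.553
```

Emit:
jog_arm(
  targets=[
    [[-0.3,0.8,0.2,0,0,0,0.1],[-0.3,0.9,0,0,0,0.11,0.1],[-0.3,0.9,0,0,0,0.11,0.1],[-0.2,0.9,0,0,0,0.11,0.1],[0,0,0,0,0,0.11,0.1]],
  ],
)

```text
clock: 10.07
tcp_pos: [0.3954, -0.0549, 0.2772]
tool_rot: [-90.1, -0.1, 55.4]
force: [0.1, -0.7, 0.5]
grip_width: 0.55
```

```bash
python3 look.py s4 355,246 227,306
```

```text
{'clock': 10.175, 'joints': [-15.555, -25.8185, 110.4887, -0.0046, 95.2125, -70.6515], 'tcp_pos': [0.3959, -0.0571, 0.277], 'tool_rot': [-90.1122, -0.0346, 55.0961], 'force': [0.5588, -0.2011, -0.4264], 'torque': [0.0078, -0.1701, -0.0045], 'grip_width': 0.5472}
```

View pics/side_s4.png

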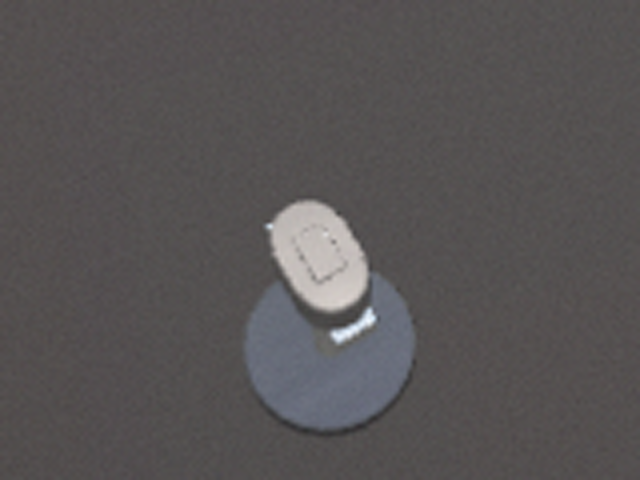

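View pics/top_s4.png

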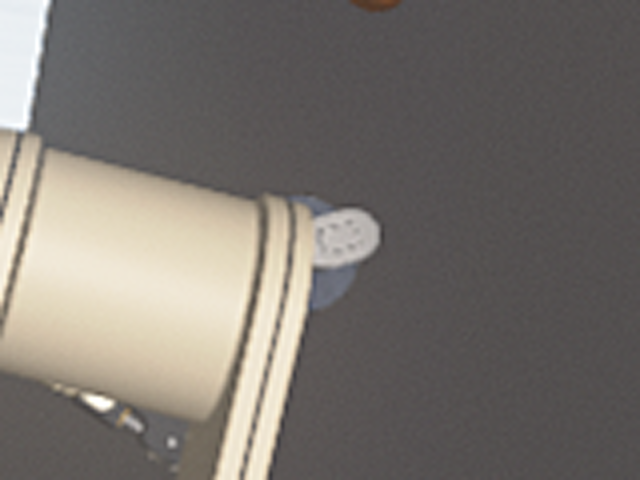

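The casting is lying flat along the bar: crop (320,258) in the side view, with both bar ends peeking out. Next I turn the jaws to the hinge axis and tilt the tool.

Emit:
jog_arm(
  targets=[
    [[0.3,0.74,0,0,0,0.09,0.1],[0.3,0.74,0,0,0,0.09,0.1],[0.3,0.74,0,0,0,0.089,0.1],[0,0,0,-0.0186,-0.0983,0,0.1],[0,0,0,-0.0186,-0.0983,0,0.1],[0,0,0,-0.0186,-0.0983,0,0.1],[0,0,0,0,0,0,0.1]],
  ],
)

```text
clock: 11.05
tcp_pos: [0.4481, 0.0753, 0.2746]
tool_rot: [-117.0, -0.2, 79.0]
force: [-1.3, -0.4, 0.2]
grip_width: 0.548
```

```bash
python3 look.py t1 241,229 214,182; python3 - <<'E'
from h import *
S=load("side_s4.npz");C=cloud(S)
g=cv2.cvtColor(S["frame"],cv2.COLOR_RGB2GRAY)
m=(g>140)&(C[...,2]>.115)
m[:280]=0;m[340:]=0;m[:,:200]=0;m[:,260:]=0
P=C[m];print("casting top z",np.median(P[:,2]),P[:,:2].mean(0),m.sum(), "fit",np.linalg.lstsq(np.c_[P[:,:2]-P[:,:2].mean(0),np.ones(len(P))],P[:,2],rcond=None)[0])
E
```

```text
{'clock': 11.15, 'joints': [10.5364, -43.4877, 125.5771, -9.881, 72.782, -67.5556], 'tcp_pos': [0.4501, 0.0752, 0.2771], 'tool_rot': [-116.9594, -0.1932, 78.9617], 'force': [0.0418, -0.2655, 0.7117], 'torque': [0.1259, 0.0795, -0.0075], 'grip_width': 0.5506}
casting top z 0.12637139603242414 [ 0.46208043 -0.26957555] 468 fit [-1.04819768 -1.69310285  0.13153231]
```

```bash
cat > kin.py <<'E'
from h import *
from scipy.optimize import least_squares
D=[([-69.122,7.471,85.268,0,87.261,-4.893],[.2607,-.5398,.2316]),
([20.4124,9.476,101.5219,.0005,68.716,36.5232],[.5043,.2423,.0629]),
([20.451,.5806,92.7228,-.0045,86.6475,36.5318],[.5002,.2412,.2303]),
([-35.2043,-1.5823,99.2254,.012,82.2933,-50.5116],[.463,-.2639,.1889]),
([-35.4473,1.7287,103.262,-.0018,74.936,-50.6844],[.4616,-.2658,.1209]),
([-15.555,-25.8185,110.4887,-.0046,95.2125,-70.6515],[.3959,-.0571,.277]),
([10.5364,-43.4877,125.5771,-9.881,72.782,-67.5556],[.4501,.0752,.2771]),
([19.4168,3.3419,99.5669,-.0038,77.1364,35.5148],[.4988,.2301,.1394])]
def rz(a): return Ro.from_euler('z',a,degrees=True).as_matrix()
def ry(a): return Ro.from_euler('y',a,degrees=True).as_matrix()
M=np.array([[1,0,0],[0,0,-1],[0,1,0]],float) # columns tool x,y,z in flange frame: tool y = flange z
M=np.c_[[1,0,0],[0,0,1],[0,-1,0]].astype(float)
def fk(q,p):
    a0,d,h,L2,e,L3,Lt=p
    R=rz(q[0]);x=R@[a0,d,h];R=R@ry(q[1]);x=x+R@[0,0,L2];R=R@ry(q[2]);x=x+R@[e,0,L3]
    R=R@rz(q[3])@ry(q[4]);x=x+R@[0,0,Lt];R=R@rz(q[5]);return x,R@M
res=lambda p:np.concatenate([fk(q,p)[0]-x for q,x in D]+[(p-p0)*1e-3])
p0=np.array([0,.05,.35,.4,0,.4,.25])
s=least_squares(res,p0);p=s.x
LO=np.array([-169.43,-51.17,1.28,-76.62,0,-152.29]);HI=np.array([169.43,129.36,143.12,256.62,156.53,152.29])
def ik(x,R,q0):
    f=lambda q:np.r_[(fk(q,p)[0]-x)*5,(Ro.from_matrix(fk(q,p)[1].T@R)).as_rotvec()]
    r=least_squares(f,np.clip(q0,LO+.1,HI-.1),bounds=(LO,HI),x_scale=50);return r.x,np.linalg.norm(r.fun)
if __name__=="__main__":
    print(p.round(4),(res(p)[:-7].reshape(-1,3)*1000).round(1).tolist())
    q=D[6][0];print(Ro.from_matrix(fk(q,p)[1]).as_euler('xyz',degrees=True))
    psi=-10.7;xb=np.array([np.cos(np.radians(psi)),np.sin(np.radians(psi)),0]);zb=np.array([0,0,1.])
    G0=np.array([.509,.0675,.096]);H=G0+.235*xb;H[2]=.09
    for th0 in(30,45,55):
        q=np.array(D[6][0]);
        for ph in range(0,81,10):
            f=np.radians(ph);G=H+(-.235*np.cos(f)-.006*np.sin(f)*-1*-1)*0*xb
            G=H+xb*(-.235*np.cos(f)+.006*np.sin(f))+zb*(.235*np.sin(f)+.006*np.cos(f))
            t=th0-ph
            R=Ro.from_euler('z',90+psi,degrees=True).as_matrix()@Ro.from_euler('x',-90-t,degrees=True).as_matrix()
            q,er=ik(G+.005*R[:,1],R,q);print(th0,ph,q.round(0),er.round(4))
E
python3 kin.py
```

```text
[4.000e-04 5.120e-02 3.171e-01 3.679e-01 6.010e-02 5.526e-01 3.629e-01] [[0.0, -0.1, 0.8], [0.1, 0.0, -0.1], [-0.2, -0.1, -0.2], [-0.1, 0.0, -0.1], [0.1, -0.0, -0.1], [0.1, -0.0, -0.2], [0.0, 0.1, -0.1], [-0.1, -0.1, -0.1]]
[ -63.04058624    0.19317227 -101.03832276]
30 0 [  8. -25. 135. -14.  42. 117.] 0.0
30 10 [  6. -19. 123.  -7.  57. 109.] 0.0
30 20 [  3. -11. 110.  -3.  71. 104.] 0.0
30 30 [  1.  -0.  96.   0.  84. 102.] 0.0
30 40 [ -1.  12.  80.   2.  98. 100.] 0.0
30 50 [ -2.  26.  62.   3. 112. 100.] 0.0
30 60 [ -3.  42.  40.   5. 128. 100.] 0.0
30 70 [ -4.  68.   1.   9. 149. 103.] 0.0306
30 80 [ -6.  68.   1.  14. 148. 106.] 0.288
45 0 [ 15. -29. 143. -37.  33. 142.] 0.0602
45 10 [ 10. -32. 137. -17.  43. 119.] 0.0
45 20 [  6. -24. 124.  -8.  57. 110.] 0.0
45 30 [  3. -14. 110.  -4.  70. 105.] 0.0
45 40 [  1.  -2.  94.  -1.  83. 102.] 0.0
45 50 [ -1.  11.  77.   1.  96. 100.] 0.0
45 60 [ -2.  26.  58.   2. 111.  99.] 0.0
45 70 [ -3.  45.  32.   4. 127. 100.] 0.0
45 80 [ -4.  66.   1.   8. 143. 102.] 0.1037
55 0 [ 17. -27. 143. -47.  31. 152.] 0.1825
55 10 [ 14. -36. 143. -30.  36. 134.] 0.03
55 20 [  9. -33. 133. -15.  47. 117.] 0.0
55 30 [  5. -23. 119.  -8.  60. 109.] 0.0
55 40 [  3. -11. 104.  -4.  73. 104.] 0.0
55 50 [  1.   2.  87.  -1.  86. 101.] 0.0
55 60 [ -1.  16.  69.   1.  99. 100.] 0.0
55 70 [ -2.  33.  47.   2. 114.  99.] 0.0
55 80 [ -3.  59.  11.   4. 135. 100.] 0.0
```

The kinematic fit is good to under 1 mm. A 45° tilt isn't reachable at the tongue but 30° is, so I'll start at 30° and turn the tool at about 0.6 of the cover angle.

Emit:
jog_arm(
  targets=[
    [[0.18,0,-0.65,-0.006,-0.033,0.004,0.1],[0.18,-0.01,-0.65,0,0,0,0.1],[0,0,-0.63,0,0,0,0.1],[0,0,0,0,0,0,0.1],[0,0,0,0,0,0,0.1]],
  ],
)

```text
clock: 11.78
tcp_pos: [0.4728, 0.0744, 0.1622]
tool_rot: [-120.0, -0.2, 79.4]
force: [0.1, -0.0, 0.1]
grip_width: 0.551
```

```bash
python3 look.py t2 241,229 214,182; python3 - <<'E'
from kin import *
psi=-10.7;xb=np.array([np.cos(np.radians(psi)),np.sin(np.radians(psi)),0]);zb=np.array([0,0,1.])
G0=np.array([.509,.0675,.096]);H=G0+.235*xb;H[2]=.09
q=np.array(D[6][0]);q[5]+=180
for ph in range(0,81,6):
    f=np.radians(ph);G=H+xb*(-.235*np.cos(f)+.006*np.sin(f))+zb*(.235*np.sin(f)+.006*np.cos(f))
    t=30-.6*ph
    R=Ro.from_euler('z',90+psi,degrees=True).as_matrix()@Ro.from_euler('x',-90-t,degrees=True).as_matrix()
    q,er=ik(G+.005*R[:,1],R,q);print(ph,q.round(0),er.round(4),(G+.005*R[:,1]).round(4))
E
```

```text
{'clock': 11.875, 'joints': [10.6539, -39.4016, 136.1446, -12.5908, 55.3961, -64.0942], 'tcp_pos': [0.4731, 0.0747, 0.163], 'tool_rot': [-120.1819, -0.2016, 79.3983], 'force': [-0.047, -0.9814, -0.7673], 'torque': [0.1239, 0.1343, 0.0174], 'grip_width': 0.549}
0 [  8. -25. 135. -14.  42. 117.] 0.0 [0.5115 0.067  0.0917]
6 [  7. -24. 130. -10.  49. 113.] 0.0 [0.5131 0.0667 0.1161]
12 [  6. -22. 125.  -8.  55. 110.] 0.0 [0.5172 0.066  0.1401]
18 [  5. -19. 120.  -6.  61. 108.] 0.0 [0.5237 0.0647 0.1636]
24 [  4. -15. 113.  -4.  67. 106.] 0.0 [0.5327 0.063  0.1862]
30 [  3. -11. 107.  -3.  73. 104.] 0.0 [0.5439 0.0609 0.2078]
36 [  2.  -6. 100.  -2.  78. 103.] 0.0 [0.5573 0.0584 0.228 ]
42 [  1.  -1.  93.  -1.  84. 102.] 0.0 [0.5727 0.0555 0.2467]
48 [  0.   5.  85.  -0.  89. 101.] 0.0 [0.5899 0.0522 0.2637]
54 [ -0.  11.  77.   0.  95. 100.] 0.0 [0.6088 0.0487 0.2787]
60 [ -1.  17.  68.   1. 100. 100.] 0.0 [0.629  0.0448 0.2915]
66 [ -2.  24.  58.   2. 107.  99.] 0.0 [0.6506 0.0408 0.3022]
72 [ -2.  33.  47.   2. 113.  99.] 0.0 [0.673  0.0365 0.3105]
78 [ -3.  42.  34.   3. 120.  99.] 0.0 [0.6963 0.0321 0.3163]
```

View pics/side_t2.png

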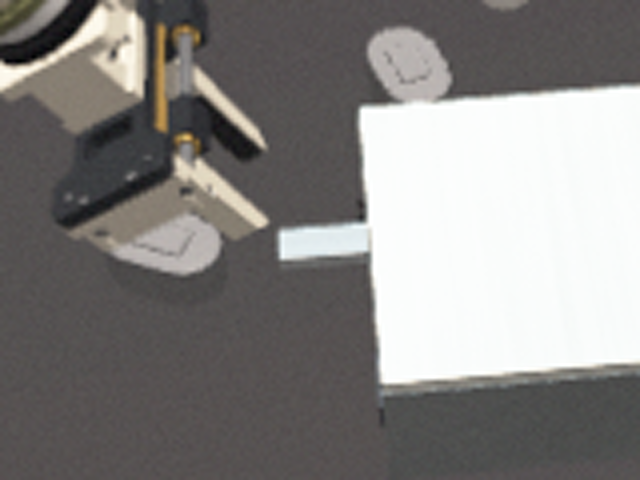

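View pics/top_t2.png

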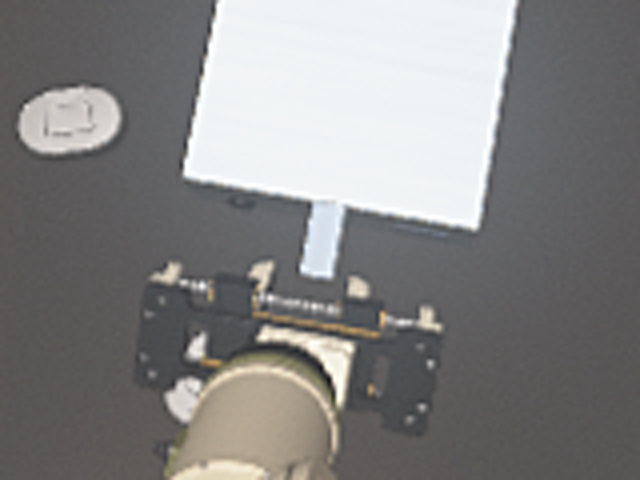

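Emit:
jog_arm(
  targets=[
    [[0.22,-0.043,-0.4,0,0,0,0.1],[0.22,-0.043,-0.4,0,0,0,0.1],[0,0,0,0,0,0,0.1]],
  ],
)

```text
clock: 12.25
tcp_pos: [0.4977, 0.0692, 0.1115]
tool_rot: [-119.9, -0.1, 79.4]
force: [-0.2, 0.0, 0.1]
grip_width: 0.547
```

```bash
python3 look.py t3 241,229 214,182
```

```text
{'clock': 12.35, 'joints': [8.9765, -30.0268, 135.7851, -13.2339, 46.3443, -63.6279], 'tcp_pos': [0.4984, 0.0696, 0.1136], 'tool_rot': [-120.0832, -0.1493, 79.4243], 'force': [0.0349, -0.0138, 0.6432], 'torque': [0.0663, 0.097, -0.0118], 'grip_width': 0.5532}
```

View pics/side_t3.png

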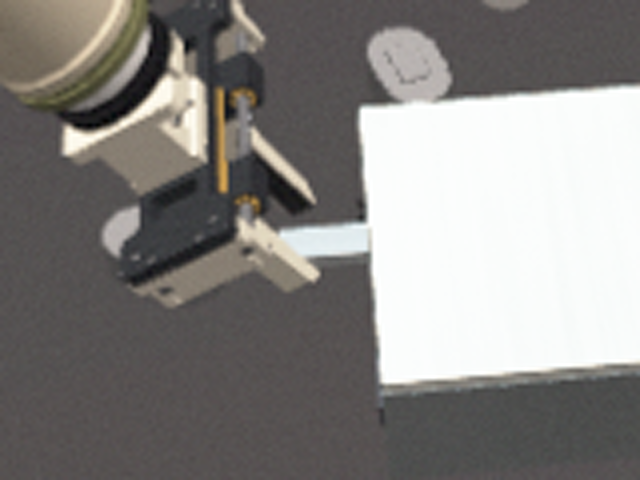

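View pics/top_t3.png

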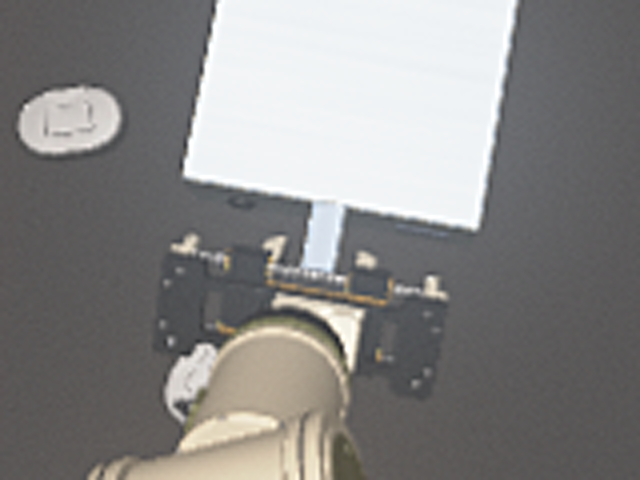

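The fingers straddle the tongue symmetrically: top crop (275,245) and (365,258), with the tongue at (323,240). I'll finish the advance and close.

Emit:
jog_arm(
  targets=[
    [[0.218,-0.043,-0.365,0,0,0,0.1],[0,0,0,0,0,0,0.1],[0,0,0,0,0,0,0.1],[0,0,0,0,0,0,-1],[0,0,0,0,0,0,-1],[0,0,0,0,0,0,-1],[0,0,0,0,0,0,-1],[0,0,0,0,0,0,-1],[0,0,0,0,0,0,-1],[0,0,0,0,0,0,-1]],
  ],
  squeeze=25,
)

```text
clock: 13.6
tcp_pos: [0.5111, 0.0675, 0.0903]
tool_rot: [-120.1, -0.2, 79.5]
force: [0.1, 5.6, 0.4]
grip_width: 0.259
```

```bash
python3 look.py t4 241,229 214,182
```

```text
{'clock': 13.7, 'joints': [8.2403, -24.9661, 135.035, -13.7053, 41.9919, -63.2408], 'tcp_pos': [0.5111, 0.0675, 0.0904], 'tool_rot': [-120.0536, -0.1888, 79.4623], 'force': [0.3046, 5.7544, 1.1625], 'torque': [0.7977, 0.1523, 0.3101], 'grip_width': 0.2561}
```

View pics/side_t4.png

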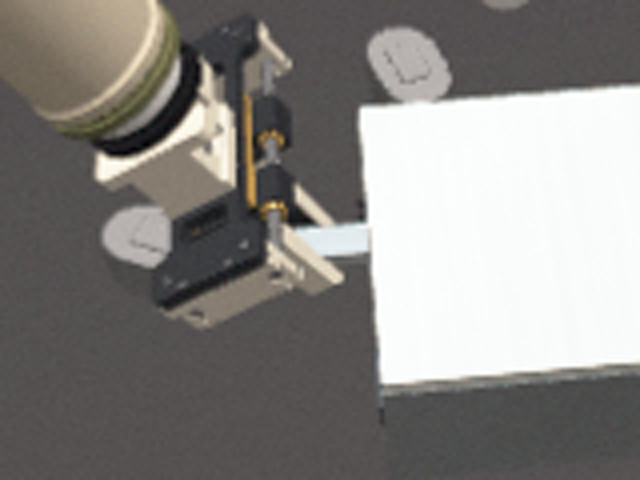

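```bash
cat > arc.py <<'E'
import numpy as np,sys
from scipy.spatial.transform import Rotation as Ro
psi=-10.7;xb=np.array([np.cos(np.radians(psi)),np.sin(np.radians(psi)),0]);yb=np.array([-xb[1],xb[0],0]);zb=np.array([0,0,1.])
H=np.array([.7399,.0239,.09])
def tcp(ph):
    f=np.radians(ph);t=np.radians(30-.6*ph)
    G=H+xb*(-.235*np.cos(f)+.006*np.sin(f))+zb*(.235*np.sin(f)+.006*np.cos(f))
    return G+.005*(np.sin(t)*xb-np.cos(t)*zb)
if __name__=="__main__":
    a,b,s=map(float,sys.argv[1:4]);n=int(round(abs(b-a)/s));ph=np.linspace(a,b,n+1)
    print(tcp(a).round(4),tcp(b).round(4))
    for p,q in zip(ph,ph[1:]): print(q.round(1),((tcp(q)-tcp(p))/.06).round(3).tolist(),(.6*(q-p)/90*yb).round(4).tolist())
E
python3 arc.py 0 75 3
```

```text
[0.5114 0.0671 0.0917] [0.6846 0.0344 0.3137]
3.0 [0.008, -0.002, 0.204] [0.0037, 0.0197, 0.0]
6.0 [0.019, -0.004, 0.203] [0.0037, 0.0197, 0.0]
9.0 [0.029, -0.005, 0.201] [0.0037, 0.0197, 0.0]
12.0 [0.039, -0.007, 0.2] [0.0037, 0.0197, 0.0]
15.0 [0.05, -0.009, 0.197] [0.0037, 0.0197, 0.0]
18.0 [0.06, -0.011, 0.194] [0.0037, 0.0197, 0.0]
21.0 [0.07, -0.013, 0.191] [0.0037, 0.0197, 0.0]
24.0 [0.079, -0.015, 0.187] [0.0037, 0.0197, 0.0]
27.0 [0.089, -0.017, 0.182] [0.0037, 0.0197, 0.0]
30.0 [0.098, -0.019, 0.177] [0.0037, 0.0197, 0.0]
33.0 [0.107, -0.02, 0.172] [0.0037, 0.0197, 0.0]
36.0 [0.116, -0.022, 0.166] [0.0037, 0.0197, 0.0]
39.0 [0.124, -0.023, 0.159] [0.0037, 0.0197, 0.0]
42.0 [0.132, -0.025, 0.152] [0.0037, 0.0197, 0.0]
45.0 [0.14, -0.026, 0.145] [0.0037, 0.0197, 0.0]
48.0 [0.147, -0.028, 0.137] [0.0037, 0.0197, 0.0]
51.0 [0.154, -0.029, 0.129] [0.0037, 0.0197, 0.0]
54.0 [0.16, -0.03, 0.121] [0.0037, 0.0197, 0.0]
57.0 [0.166, -0.031, 0.112] [0.0037, 0.0197, 0.0]
60.0 [0.172, -0.032, 0.103] [0.0037, 0.0197, 0.0]
63.0 [0.177, -0.033, 0.094] [0.0037, 0.0197, 0.0]
66.0 [0.182, -0.034, 0.084] [0.0037, 0.0197, 0.0]
69.0 [0.186, -0.035, 0.074] [0.0037, 0.0197, 0.0]
72.0 [0.189, -0.036, 0.064] [0.0037, 0.0197, 0.0]
75.0 [0.192, -0.036, 0.054] [0.0037, 0.0197, 0.0]
```

Emit:
jog_arm(
  targets=[
    [[0.008,0.006,0.204,0.0037,0.0197,0,-1],[0.019,-0.004,0.203,0.0037,0.0197,0,-1],[0.029,-0.005,0.201,0.0037,0.0197,0,-1],[0.039,-0.007,0.2,0.0037,0.0197,0,-1],[0,0,0,0,0,0,-1]],
  ],
)

```text
clock: 14.32
tcp_pos: [0.5167, 0.0665, 0.139]
tool_rot: [-112.8, -0.2, 79.4]
force: [-0.2, 2.8, -1.8]
grip_width: 0.256
```

```bash
python3 look.py l1 241,209 244,182
```

```text
{'clock': 14.425, 'joints': [6.0458, -22.1481, 125.3912, -7.6073, 55.0193, -70.1797], 'tcp_pos': [0.5165, 0.0665, 0.1382], 'tool_rot': [-112.7985, -0.1537, 79.4249], 'force': [1.6468, 3.3599, -1.3513], 'torque': [0.6293, -0.0387, 0.1946], 'grip_width': 0.2544}
```

View pics/side_l1.png

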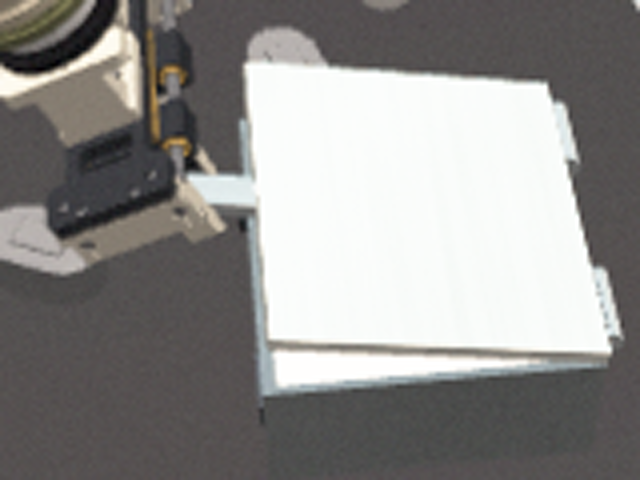

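The cover lifts cleanly and the forces are small. I'll continue along the arc.

Emit:
jog_arm(
  targets=[
    [[0.05,-0.006,0.197,0.0037,0.0197,0,-1],[0.06,-0.011,0.194,0.0037,0.0197,0,-1],[0.07,-0.013,0.191,0.0037,0.0197,0,-1],[0.079,-0.015,0.187,0.0037,0.0197,0,-1],[0.089,-0.017,0.182,0.0037,0.0197,0,-1],[0.098,-0.019,0.177,0.0037,0.0197,0,-1],[0.107,-0.02,0.172,0.0037,0.0197,0,-1],[0.116,-0.022,0.166,0.0037,0.0197,0,-1],[0.124,-0.023,0.159,0.0037,0.0197,0,-1],[0.132,-0.025,0.152,0.0037,0.0197,0,-1],[0.14,-0.026,0.145,0.0037,0.0197,0,-1],[0,0,0,0,0,0,-1]],
  ],
)

```text
clock: 15.92
tcp_pos: [0.5807, 0.0544, 0.2539]
tool_rot: [-92.9, -0.1, 79.4]
force: [-4.3, 1.7, 3.3]
grip_width: 0.259
```

```bash
python3 look.py l2 241,209 264,162
```

```text
{'clock': 16.025, 'joints': [0.6112, 1.5224, 89.4263, -0.4555, 86.1167, -78.7372], 'tcp_pos': [0.5802, 0.0545, 0.2533], 'tool_rot': [-92.9671, -0.1262, 79.3709], 'force': [-1.8972, 1.5518, 1.4928], 'torque': [0.219, 0.1389, -0.073], 'grip_width': 0.2558}
```

View pics/side_l2.png

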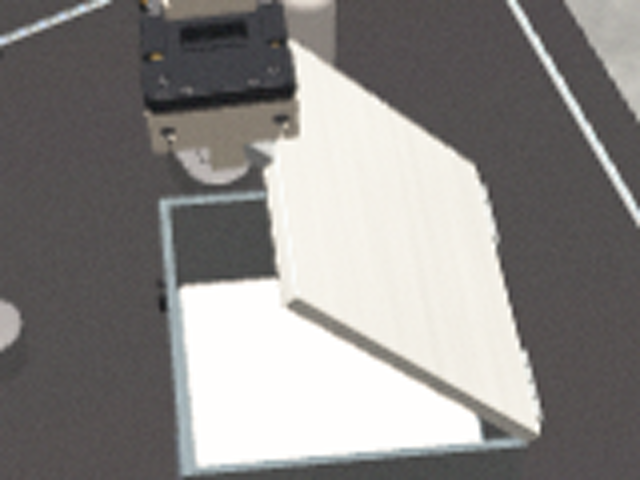

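Emit:
jog_arm(
  targets=[
    [[0.147,-0.026,0.137,0.0037,0.0197,0,-1],[0.154,-0.028,0.129,0.0037,0.0197,0,-1],[0.16,-0.03,0.121,0.0037,0.0197,0,-1],[0.166,-0.031,0.112,0.0037,0.0197,0,-1],[0.172,-0.032,0.103,0.0037,0.0197,0,-1],[0.177,-0.033,0.094,0.0037,0.0197,0,-1],[0.182,-0.034,0.084,0.0037,0.0197,0,-1],[0.186,-0.035,0.074,0.0037,0.0197,0,-1],[0.189,-0.036,0.064,0.0037,0.0197,0,-1],[0.192,-0.036,0.054,0.0037,0.0197,0,-1],[0,0,0,0,0,0,-1],[0,0,0,0,0,0,-1]],
  ],
)

```text
clock: 17.52
tcp_pos: [0.684, 0.0348, 0.3115]
tool_rot: [-75.0, -0.1, 79.3]
force: [-0.1, -0.9, -2.5]
grip_width: 0.257
```

```bash
python3 look.py l3 241,209 264,142; cat > ang.py <<'E'
from h import *
from arc import *
def coverang(tag):
    out=[]
    for n in("top","side"):
        d=load(f"{n}_{tag}.npz");C=cloud(d);P=C.reshape(-1,3)
        rel=P-H;u=rel@xb;v=rel@yb;w=rel[:,2]
        m=(abs(v)<.10)&(np.hypot(u,w)>.06)&(np.hypot(u,w)<.185)&(w>.03)
        Q=np.c_[u,w][m]
        if len(Q)<30: out.append((n,len(Q)));continue
        # robust line direction through RANSAC-lite: cv2.fitLine with huber
        l=cv2.fitLine(Q.astype(np.float32),cv2.DIST_WELSCH,0,.001,.001).ravel()
        a=np.degrees(np.arctan2(l[1],-l[0]))%180
        nrm=np.array([-l[1],l[0]]);off=(-l[2:])@nrm
        rs=abs((Q-l[2:])@nrm);out.append((n,len(Q),"angle",round(a,1),"axis offset mm",round(off*1e3,1),"med res mm",round(np.median(rs)*1e3,1)))
    return out
if __name__=="__main__":
    print(*coverang(sys.argv[1]),sep="\n")
    from cell import robot
    s=robot.read_state();T=s["tcp_pos"];R=Ro.from_euler('xyz',s["tool_rot"],degrees=True).as_matrix()
    g=T-.005*R[:,1]-H;print("angle from tcp",np.degrees(np.arctan2(g[2],-(g@xb)))-np.degrees(np.arctan2(.006,.235)),"radius",np.hypot(g[2],g@xb),"lat",g@yb)
E
python3 ang.py l3
```

```text
{'clock': 17.625, 'joints': [-2.5415, 36.6529, 42.0334, 2.4559, 116.1981, -81.0584], 'tcp_pos': [0.6839, 0.0349, 0.3114], 'tool_rot': [-74.9367, -0.0942, 79.3009], 'force': [0.3616, -2.828, -3.8923], 'torque': [-0.5435, -0.5837, 0.0466], 'grip_width': 0.2593}
('top', 1)
('side', 154, 'angle', np.float32(68.7), 'axis offset mm', np.float32(-20.5), 'med res mm', np.float64(4.8))
angle from tcp 74.68370946460648 radius 0.2330194581819489 lat 0.00038198727643737893
```

View pics/side_l3.png

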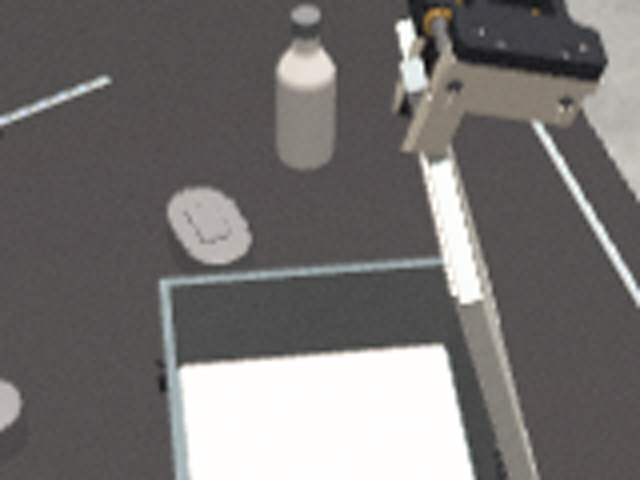

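Emit:
jog_arm(
  targets=[
    [[0.194,-0.037,0.044,0.0037,0.0197,0,-1],[0.13,-0.025,0.024,0.0025,0.013,0,-1],[0,0,0,0,0,0,-1],[0,0,0,0,0,0,-1],[0,0,0,0,0,0,-1]],
  ],
)

```text
clock: 18.25
tcp_pos: [0.7032, 0.0312, 0.3156]
tool_rot: [-71.9, -0.1, 79.3]
force: [0.8, -4.2, -7.2]
grip_width: 0.256
```

```bash
python3 look.py l4 241,209 264,142; python3 ang.py l4; python3 arc.py 80 52 3.5
```

```text
{'clock': 18.35, 'joints': [-2.9293, 45.1935, 29.8952, 2.9947, 122.8023, -81.0187], 'tcp_pos': [0.7032, 0.0313, 0.3156], 'tool_rot': [-71.9037, -0.1156, 79.2974], 'force': [0.8225, -4.5599, -8.302], 'torque': [-0.7864, -0.6685, 0.2183], 'grip_width': 0.2591}
('top', 22)
('side', 279, 'angle', np.float32(79.4), 'axis offset mm', np.float32(2.8), 'med res mm', np.float64(0.4))
angle from tcp 79.69536954485382 radius 0.23313269382206525 lat 0.00041944484496640505
[0.7041 0.0307 0.3177] [0.6023 0.0499 0.2739]
76.5 [-0.228, 0.043, -0.044] [-0.0043, -0.0229, -0.0]
73.0 [-0.225, 0.043, -0.058] [-0.0043, -0.0229, -0.0]
69.5 [-0.222, 0.042, -0.072] [-0.0043, -0.0229, -0.0]
66.0 [-0.217, 0.041, -0.085] [-0.0043, -0.0229, -0.0]
62.5 [-0.211, 0.04, -0.099] [-0.0043, -0.0229, -0.0]
59.0 [-0.205, 0.039, -0.112] [-0.0043, -0.0229, -0.0]
55.5 [-0.198, 0.037, -0.125] [-0.0043, -0.0229, -0.0]
52.0 [-0.19, 0.036, -0.137] [-0.0043, -0.0229, -0.0]
```

View pics/top_l4.png

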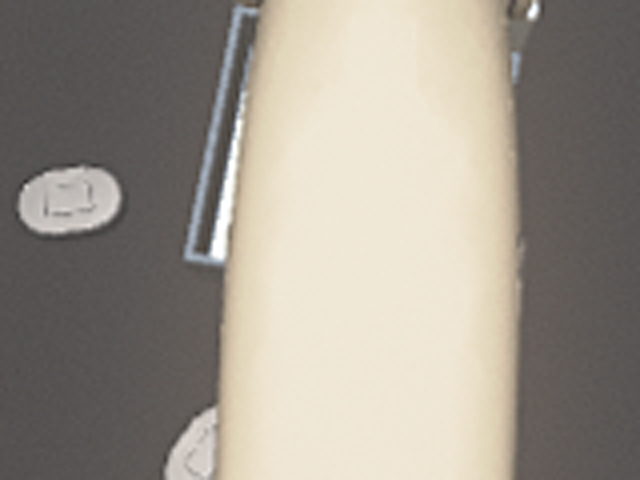

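The pose and the depth image agree at about 79.5°, well past the balance point. Now back to about 53°.

Emit:
jog_arm(
  targets=[
    [[-0.228,0.036,-0.059,-0.0043,-0.0229,0,-1],[-0.225,0.043,-0.063,-0.0043,-0.0229,0,-1],[-0.222,0.042,-0.072,-0.0043,-0.0229,0,-1],[-0.217,0.041,-0.085,-0.0043,-0.0229,0,-1],[-0.211,0.04,-0.099,-0.0043,-0.0229,0,-1],[-0.205,0.039,-0.112,-0.0043,-0.0229,0,-1],[-0.198,0.037,-0.125,-0.0043,-0.0229,0,-1],[-0.137,0.026,-0.097,-0.0031,-0.0164,0,-1],[0,0,0,0,0,0,-1],[0,0,0,0,0,0,-1],[0,0,0,0,0,0,-1]],
  ],
)

```text
clock: 19.73
tcp_pos: [0.605, 0.0499, 0.2743]
tool_rot: [-88.1, -0.2, 79.4]
force: [0.5, -2.7, -1.1]
grip_width: 0.254
```

```bash
python3 look.py f1 355,246 264,162; python3 ang.py f1
```

```text
{'clock': 19.825, 'joints': [-0.4234, 9.5243, 78.7238, 0.492, 93.5644, -79.7698], 'tcp_pos': [0.605, 0.0498, 0.2742], 'tool_rot': [-88.129, -0.1621, 79.3666], 'force': [-1.5538, -2.5814, -0.3802], 'torque': [-0.5591, -0.1626, -0.0536], 'grip_width': 0.2544}
('top', 123, 'angle', np.float32(52.5), 'axis offset mm', np.float32(-11.8), 'med res mm', np.float64(0.7))
('side', 1435, 'angle', np.float32(52.4), 'axis offset mm', np.float32(-12.0), 'med res mm', np.float64(0.4))
angle from tcp 52.5842083665921 radius 0.23371831075598193 lat 0.00043168502414465623
```

View pics/side_f1.png

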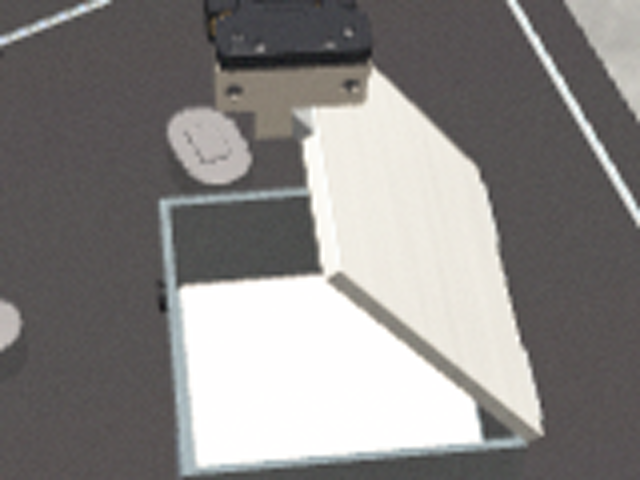

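The cover is at 52.5°, about 7.7° below the balance point, and all three measures agree. I'll hold briefly and check the whole scene.

Emit:
jog_arm(
  targets=[
    [[0,0,0,0,0,0,-1],[0,0,0,0,0,0,-1],[0,0,0,0,0,0,-1],[0,0,0,0,0,0,-1],[0,0,0,0,0,0,-1],[0,0,0,0,0,0,-1],[0,0,0,0,0,0,-1],[0,0,0,0,0,0,-1]],
  ],
)

```text
clock: 20.82
tcp_pos: [0.6048, 0.0499, 0.274]
tool_rot: [-88.1, -0.2, 79.4]
force: [-4.4, -2.1, 4.9]
grip_width: 0.258
```

```bash
python3 look.py f2; python3 ang.py f2; python3 - <<'E'
from h import *
d=load("side_f2.npz");cv2.imwrite("pics/side_full.png",d["frame"][:,:,::-1])
a=load("side0.npz")["frame"].astype(int);df=np.abs(a-d["frame"]).max(2)
for n,(x,y) in dict(glue=(260,104),jar=(344,327),driver=(175,117)).items(): print(n,"changed px",(df[y-18:y+18,x-18:x+18]>40).sum())
C=cloud(d);g=cv2.cvtColor(d["frame"],cv2.COLOR_RGB2GRAY);m=np.zeros(g.shape,bool);m[285:335,200:260]=1
P=C[m&(g>140)&(C[...,2]>.12)];print("casting",P.mean(0),np.percentile(P[:,2],[10,90]))
E
```

```text
{'clock': 20.925, 'joints': [-0.4219, 9.5026, 78.7637, 0.4925, 93.5503, -79.7676], 'tcp_pos': [0.6048, 0.0499, 0.274], 'tool_rot': [-88.1249, -0.1618, 79.3658], 'force': [-4.5304, -2.5652, 5.2762], 'torque': [-0.5081, 0.3845, -0.0362], 'grip_width': 0.2568}
('top', 125, 'angle', np.float32(52.4), 'axis offset mm', np.float32(-11.6), 'med res mm', np.float64(0.5))
('side', 1438, 'angle', np.float32(52.4), 'axis offset mm', np.float32(-11.9), 'med res mm', np.float64(0.4))
angle from tcp 52.526632089488274 radius 0.23370056206980935 lat 0.00041892203254154033
glue changed px 684
jar changed px 0
driver changed px 0
casting [ 0.46230219 -0.26786368  0.12802041] [0.12423766 0.12855001]
```

View pics/side_full.png

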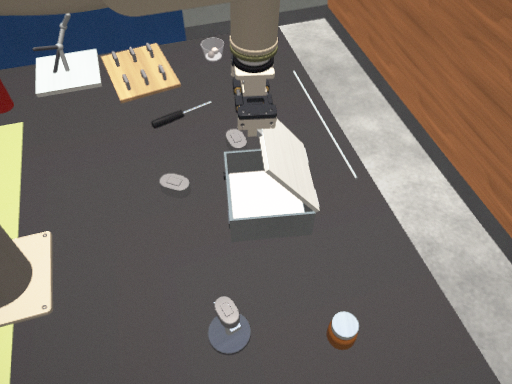

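The glue bottle's pixels changed only because the gripper hides it in the side view. I'll check it in the top view, then hand in.

```bash
python3 - <<'E'
from h import *
a=load("top0.npz")["frame"].astype(int);b=load("top_f2.npz")["frame"].astype(int)
df=np.abs(a-b).max(2);print("glue top changed",(df[150:182,135:163]>40).sum())
from cell import robot
robot.job_done();print(robot.read_state()["clock"])
E
```

```text
glue top changed 0
the job is handed in; nothing more can be done
the job is handed in; nothing more can be done
```

I laid the 60x36x26 mm casting flat along the stand's bar and let go of it. I then gripped the cover's tongue, lifted the cover to about 79.5° and brought it back. The job was handed in at about 21 s, with the arm holding the cover at about 52.5°, roughly 8° below the balance point.

My last checks:
- **Cover angle:** 52.4° from both cameras and 52.5° from the arm's pose, steady over one second. The grip reads 24 mm on the tongue, and the force on the tool is about 7 N.
- **Casting:** its top is at about 0.126 to 0.128 m. Its centre is near (0.462, -0.268), about 3 mm along the bar from the middle, and it did not move while the cover was lifted.
- **Bystanders:** the jar and screwdriver are unchanged in the side view. The bottle is hidden by the gripper there, so that check flagged it, but it is unchanged in the top view.

One reading disagreed: with the cover at about 75°, its near edge-on depth fit gave 68.7° against 74.7° from the arm's pose. The next fit, at about 79.5°, agreed with the pose again.

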